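Load the closet carousel and hold its orange jar to the front

TASK

Collect the two cedar pucks from the dispenser's catch tray into the open orange jar on the carousel while that jar is still away from the front. Then take hold of the blue post and gently turn the carousel, either way, until the orange jar lines up with the yellow front pointer, and finish while still gripping the post and holding the turntable still. Leave the glass jar, the ring holder and the shoe horn where they are.

Things in the scene. Friction and masses are not known exactly. Their poses are not given: they have to be found in the camera images.
- plinth: Fixed black round foot of the carousel, 230 mm across. Origin on the carousel's axis of turning, at shelf height. Its -x axis is the front: a yellow pointer tab, 30 mm wide, 12 mm high, lies along -x and ends 190 mm from the axis. Position and yaw vary.
- carousel: Light wooden turntable, 260 mm across, top 30 mm above the shelf. Origin on the axis at shelf height; +x points to the orange jar, -x to the blue post. The jar faces front when its yaw is half a turn from the plinth's. No stops, no spring, friction about 0.03 N m: it turns freely either way and stays where left. Starts with the jar 77 to 180 degrees from the front.
- jar (a point): Open orange jar fixed on the turntable, outer diameter 94 mm, wall 3 mm, 70 mm high, inner floor 5 mm above its underside; rim 100 mm above the shelf. This point: the centre of its underside, on the turntable 30 mm above the shelf, 75 mm from the carousel's axis, z up.
- post (a point): Upright round blue post, 16 mm diameter, fixed on the turntable opposite the orange jar, 100 mm from the axis. This point: on its axis, 145 mm above the shelf, the height to grip; its top is 20 mm higher. All else on the turntable (orange jar, two closed glass jars 62 mm across with white lids, tops 92 mm above the shelf) is fixed to it and at most 100 mm above the shelf.
- dispenser: Fixed cedar-puck dispenser. Origin at the centre of its white catch tray's underside: tray 180 by 180 mm, floor 4 mm thick, walls 4 mm thick and 18 mm high. The grey tower, 212 mm high, stands from 117 mm in +y of its frame (a black spout, 30 to 80 mm above the shelf, reaches in to 92 mm). Position and yaw vary.
- puck_a_mid (a point): Centre of a loose upright cedar puck, a cylinder 36 mm in diameter and 30 mm high, about 30 g, standing on the tray floor on the -x side (dispenser frame).
- puck_b_mid (a point): Centre of the second, equal puck, on the +x side of the tray (dispenser frame), at least 60 mm from the first.
- lidjar_mid (a point): Middle of a loose round glass jar with screw lid, 70 mm across, 100 mm high. Leave alone.
- ringholder_mid (a point): Middle of a loose green silicone ring-holder cone, 60 mm across, 70 mm high. Leave alone.
- shoehorn_mid (a point): Loose bamboo shoe horn lying flat, 195 mm long along its x (75 mm to -x, 120 mm to +x), up to 42 mm wide, 8 mm thick. Leave alone.
Mind the look-alikes: they are no part of the job. Leave any red or turquoise look-alike of the part that bears puck_b_mid alone. What is shaped like the part that bears puck_a_mid but grey is not meant.

How it is judged (in metres and radians):
On the way:
1. both pucks lie in the orange jar while the jar is still well away from the front (more than about 0.75 rad) (horizontal distance between each of puck_a_mid, puck_b_mid and jar below 0.036 m and z of puck_a_mid in the frame of jar between 0.008 and 0.062 m and z of puck_b_mid in the frame of jar between 0.008 and 0.062 m and x of jar in the frame of plinth above -0.055 m), for 0.2 s.
At the end, for the whole second after the job is handed in: Both pucks are inside the orange jar (below its rim); the jar's centre is within 9 mm (about 7 degrees) of the line from the carousel's axis along the yellow pointer, on the pointer's side; the turntable is still (under 0.06 rad/s); and the fingers grip the blue post with more than 4 N (horizontal distance between each of puck_a_mid, puck_b_mid and jar below 0.036 m and z of puck_a_mid in the frame of jar between 0.008 and 0.062 m and z of puck_b_mid in the frame of jar between 0.008 and 0.062 m and x of jar in the frame of plinth below -0.05 m and y of jar in the frame of plinth between -0.009 and 0.009 m and angular speed of carousel below 0.06 rad/s and contact force between the fingers and carousel above 4 N and horizontal distance between the grasp point and post below 0.03 m and distance between the grasp point and post below 0.06 m); the arm keeps its last pose, push and grip.
It fails at once if the glass jar, ring holder or shoe horn is shifted by more than 30 mm (distance of any of lidjar_mid, ringholder_mid, shoehorn_mid from where it was at the start of the episode above 0.03 m).
It fails at once if the carousel is spun fast (over 3 rad/s) (angular speed of carousel above 3 rad/s).
It also fails if it takes over 72 s, if anything falls off the work surface, if the arm or the gripper's body presses on something with over 40 N, if the wrist force passes 120 N, or if a joint passes its speed limit or range.

ROBOT

A 6-joint arm with a two-finger parallel gripper is mounted at the origin on the work surface. World frame = base frame: x ahead of the robot, y to its left, z up, the work surface at z = 0. Lengths are in mm, angles in rad, forces in N, time in s.
With the tool pointing down it reaches from about 300 to 775 mm from the base axis. Payload 14.6 kg.
Tool frame: the origin (TCP) lies at the very end of the fingers, on their centre line; the grasp point (between the pads) lies 19 mm behind it; y points along the fingers, z is the direction in which the jaws open and shut, and the axes are right-handed (so a half turn about y gives the same grasp; the last joint's range is limited). The gripper opens to 94 mm and grips with 3 to 60 N. Pads are 16 mm wide; open, the fingers measure 119 mm over their backs; the gripper's body (75 mm by 177 mm) begins 78 mm behind the grasp point.
Start: joints at [1.212, 0.3, 1.521, -0, 1.321, -0.067], TCP at [158.22, 526.741, 205.446] pointing down, gripper open.
Joint ranges: [-3.03, 3.03], [-0.79, 2.21], [0.23, 2.52], [-1.04, 4.18], [0, 3.07], [-2.55, 2.55]. Speed limits (rad/s): [2.22, 2.22, 2.57, 3.14, 3.14, 3.14].

INTERFACE

Orientations are given as [roll, pitch, yaw] about the fixed x, y, z axes, in that order (R = Rz(yaw) Ry(pitch) Rx(roll)).
In Python, from cell import monitor, optics, manip gives the robot as it stands.
- The arm moves only by the shell command python3 -m creep 'ROWS' [FORCE]. ROWS is JSON, a list of rows, each an object of numbers: "tx", "ty", "tz": the shift along the tool's x, y, z scaled (see below); "turn": the turn about the tool's y scaled (see below); "fingers": the finger opening in mm, from 0 to 94. In form: [{"tx": .., "ty": .., "tz": .., "turn": .., "fingers": ..}, ...]. A call has 1 to 20 rows; each row is the pose to reach, as a shift and turn from the pose measured when the call began, along the tool's axes at that moment, turning the shorter way round; what a row does not reach only later rows make up. The controller multiplies each number of a shift by 200 mm and each number of a turn by pi rad. A row lasts 1/10 s, in which the tool goes at most 50 mm and 8.59 degrees, less where a joint would pass 70% of its speed; a pose out of reach is approached as far as the arm can. A call with a number of a shift or a turn outside -1 to 1 is refused whole. A call with a gripper value outside its range is refused whole. The fingers move at their own pace and stop on an object; FORCE is the grip in N (left out, the last holds). Time passes only in rows, so rows that repeat a pose let the fingers close. It gives the time, the measured TCP pose, the force and the opening at its end, in the units of the state.
- monitor.read_state(): the state, without advancing time (a new reading comes with each control period).
- optics.camera(name): name is "scene" or "side" or "wrist"; returns a dict with "frame" (400x640x3 uint8, red, green, blue), "range_z" (400x640 float32, mm along the optical axis (not along the pixel's ray), 0 where there is no reading), "fx", "fy", "cx", "cy" (pixels), "distortion" ([k1, k2, p1, p2, k3] as OpenCV has them; the pictures are not rectified), "R" (3x3) and "t" (3): a world point X has camera coordinates R X + t; the wrist camera has in their place "mount" (4x4, takes a point from camera to tool coordinates, whose origin is the TCP and whose axes are the tool frame's). Camera axes: x right, y down, z forward; pixel columns grow to the right and rows downward; lengths in mm; the calibration is good to about 2 mm. A picture is of the moment at which its call begins: read the wrist's pose just before it.
- manip.sign_off(): hands the job in, once; it reports no verdict.
The state is a dict: "clock": time; "joints": joint angles; "qd": joint speeds; "effort": joint torques, N m; "eef_pos": TCP position; "eef_rot": TCP orientation; "wrist_force": force on the tool from outside, world axes, zero at the start; "moment": the same for the moment, N m; "finger_gap": finger opening in mm.
Only numpy, scipy, OpenCV 4.12 (cv2) and the standard library are available. Lean on these libraries where they do the work, as an engineer would, in place of code of your own. Each camera call takes 0.05 s, during which the arm holds its last target.

## Working session

There is one attempt and no reset: what is moved stays moved. The work goes in short steps, Python scripts to look and compute and a shell command to move; the robot and the scene stay as the last step left them, time stands still between calls to the robot, and variables do not carry over. Pictures are saved under pics/ and viewed, and the job is handed in when it is done.

```bash
ls; mkdir -p pics
cat > h.py <<'E'
import numpy as np, cv2
from cell import monitor, optics, manip
def grab(n,name):
    c=optics.camera(n); cv2.imwrite(f'pics/{name}.png',c['frame'][:,:,::-1]); np.save(f'pics/{name}.npy',c,allow_pickle=True); return c
def load(name): return np.load(f'pics/{name}.npy',allow_pickle=True).item()
E
python3 - <<'E'
from h import *
print(monitor.read_state())
for n in ('scene','side','wrist'):
    c=grab(n,n+'0'); print({k:v for k,v in c.items() if k not in('frame','range_z')})
E
```

```text
pics
{'clock': 0.0, 'joints': array([ 1.21240042e+00,  3.00485749e-01,  1.52160394e+00, -6.43478739e-06,
        1.32071886e+00, -6.66010063e-02]), 'qd': array([-1.71183349e-03,  7.69954647e-04, -5.84786880e-04,  3.90371976e-04,
       -3.77341047e-05, -4.30270787e-05]), 'effort': array([ 8.42059144e-04, -5.31795073e+01, -3.52744532e+01,  7.08994735e-02,
        2.43010547e-02, -7.59577097e-05]), 'eef_pos': array([158.12658876, 526.48837113, 204.86863242]), 'eef_rot': array([-1.57200994e+00,  7.47011858e-05, -2.91793347e-01]), 'wrist_force': array([ 0.14777717,  0.61728509, -0.22846333]), 'moment': array([ 0.03445721, -0.00864549, -0.05426976]), 'finger_gap': 94.03457043055526}
{'fx': 454.18129122463864, 'fy': 454.18129122463864, 'cx': 316.10337828377527, 'cy': 190.9095205112822, 'distortion': array([-0.09720873,  0.        ,  0.        ,  0.        ,  0.        ]), 'R': array([[-0.89124829,  0.45328661,  0.01441308],
       [ 0.31169204,  0.63531261, -0.70655924],
       [-0.32943065, -0.62522727, -0.7075071 ]]), 't': array([ 532.89779494,  -83.87242882, 1356.68688064])}
{'fx': 494.
[... 224 characters left out ...]
185],
       [-0.4476752 , -0.53683894, -0.71511598],
       [ 0.4554173 ,  0.55135418, -0.69900189]]), 't': array([-439.05493932,  306.88592084,  970.59498907])}
{'fx': 343.82959891024757, 'fy': 343.82959891024757, 'cx': 317.6794161146775, 'cy': 204.52914762173594, 'distortion': array([0.00518871, 0.        , 0.        , 0.        , 0.        ]), 'mount': array([[ 7.79948350e-06,  9.68888360e-01,  2.47498175e-01,
        -7.09288349e+01],
       [-2.21680378e-04, -2.47498167e-01,  9.68888336e-01,
        -1.79497030e+02],
       [ 9.99999975e-01, -6.24223176e-05,  2.12853180e-04,
         1.46445415e-01],
       [ 0.00000000e+00,  0.00000000e+00,  0.00000000e+00,
         1.00000000e+00]])}
```

View pics/scene0.png

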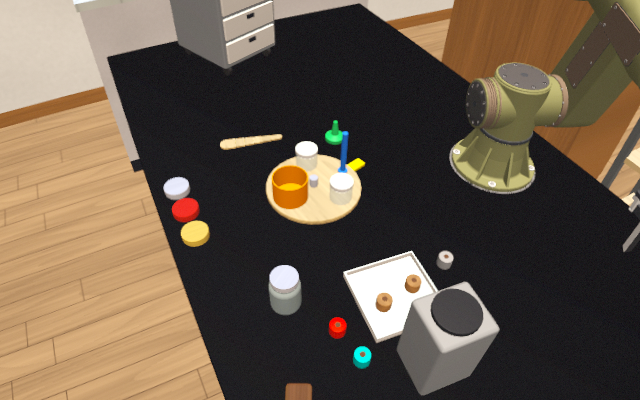

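View pics/side0.png

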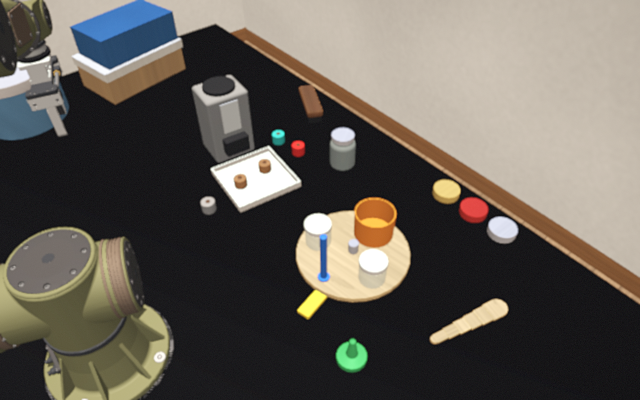

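View pics/wrist0.png

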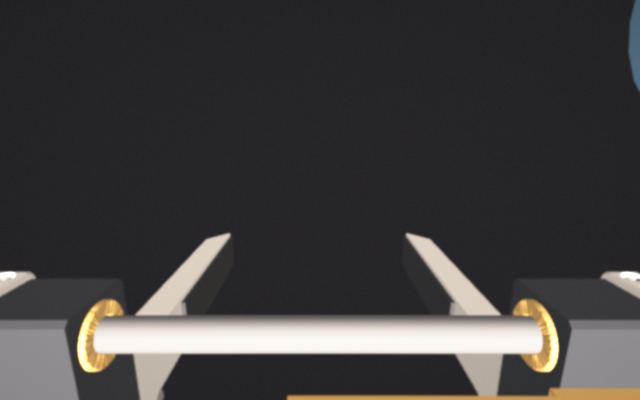

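The scene view shows the carousel at (314,188), the orange jar at (290,188), the post at (345,150), the pointer at (357,165) and the cedar pucks at (384,301) and (413,284). The side view has the pucks at (240,181) and (265,166). Next I'll measure them.

```bash
cat >> h.py <<'E'
def ray(c,px):
    K=np.array([[c['fx'],0,c['cx']],[0,c['fy'],c['cy']],[0,0,1]])
    u=cv2.undistortPoints(np.array(px,float).reshape(-1,1,2),K,c['distortion']).reshape(-1,2)
    d=np.c_[u,np.ones(len(u))]
    R,t=c['R'],c['t']
    return -R.T@t, d@R
def plane(c,px,z):
    o,d=ray(c,px); return o+d*((z-o[2])/d[:,2])[:,None]
def cloud(c):
    h,w=c['range_z'].shape
    vv,uu=np.mgrid[:h,:w]; o,d=ray(c,np.c_[uu.ravel(),vv.ravel()])
    P=o+d*c['range_z'].reshape(-1,1); P[c['range_z'].ravel()==0]=np.nan
    return P.reshape(h,w,3)
def comps(m,amin=15):
    n,l,s,ce=cv2.connectedComponentsWithStats(m.astype(np.uint8))
    return [(s[i,4],ce[i].round(1),l==i) for i in range(1,n) if s[i,4]>=amin]
def hsv(c): return cv2.cvtColor(c['frame'],cv2.COLOR_RGB2HSV).astype(int)
RNG={'yellow':((24,34),180,120),'orange':((8,19),215,90),'cedar':((5,16),90,60),'blue':((105,118),180,60),'green':((55,75),150,60)}
def mask(c,col):
    H=hsv(c);(a,b),s,v=RNG[col]
    return (H[...,0]>=a)&(H[...,0]<=b)&(H[...,1]>=s)&(H[...,2]>=v)
E
python3 - <<'E'
from h import *
for n in('scene','side'):
    c=load(n+'0');P=cloud(c)
    for col in RNG:
        for a,ce,m in comps(mask(c,col)):
            q=P[m]; q=q[~np.isnan(q[:,0])]
            print(n,col,a,ce,np.median(q,0).round(), np.percentile(q,3,axis=0).round(),np.percentile(q,97,axis=0).round())
E
```

```text
scene yellow 136 [356.4 163.9] [ 381. -165.   12.] [ 359. -189.    2.] [ 406. -150.   17.]
scene yellow 82 [289.8 186.5] [ 607. -142.   36.] [ 584. -156.   32.] [645. -74. 101.]
scene orange 1134 [289.6 186.9] [ 618. -108.   68.] [ 573. -161.   35.] [661. -70.  97.]
scene cedar 10888 [496.9  33.2] [-726. -723.  -40.] [-1603. -2156.  -751.] [-716. -352.  221.]
scene cedar 4247 [597.5 134.7] [-954. -153. -314.] [-1830.  -388.  -749.] [-719. -146.  -69.]
scene cedar 49605 [ 87.9 266.7] [1315. -775. -751.] [  974. -2141.  -760.] [1677. -132. -735.]
scene cedar 47 [563.7 109.9] [-77. 101. 238.] [-84.  95. 218.] [-70. 105. 256.]
scene cedar 57 [492.8 111.4] [109.  25. 242.] [102.  18. 221.] [120.  31. 254.]
scene cedar 37 [637.  144.2] [-1771.  -275.  -743.] [-1817.  -300.  -752.] [-759.   65. -124.]
scene cedar 616 [624.  181.7] [-1385.   -96.  -747.] [-1525.  -175.  -757.] [-764.   65. -348.]
scene cedar 478 [289.2 175.7] [ 600. -155.   70.] [ 572. -162.   40.] [ 644. -125.   94.]
scene cedar 599 [290.3 196.9] [635. -76.  64.] [ 587. -116.   33.] [662. -69.  94.]
scene cedar 230 [412.4 2
[... 630 characters left out ...]
17. -137.    2.]
side cedar 9058 [448.7 167.6] [1728.  349. -706.] [ 840. -550. -758.] [1741. 2178.   44.]
side cedar 2261 [135.2  78.2] [468. 906.  38.] [338. 874.  -1.] [ 656. 1047.   77.]
side cedar 122 [264.3 165.7] [558. 253.  30.] [546. 244.  10.] [571. 272.  35.]
side cedar 132 [240. 181.] [473. 243.  30.] [461. 234.  13.] [487. 260.  35.]
side cedar 1535 [374.2 222. ] [ 616. -114.   65.] [ 570. -162.   -0.] [710. -32.  96.]
side cedar 21 [390.5 290.8] [ 543. -248.   -1.] [ 522. -254.   -4.] [ 574. -245.   18.]
side blue 153 [322.7 259. ] [ 438. -146.  101.] [ 435. -149.   39.] [ 442. -141.  157.]
side green 277 [351.2 354.4] [ 367. -317.    8.] [ 344. -341.   -3.] [ 407. -278.   58.]
```

```bash
cat >> h.py <<'E'
def circ(q,r=None):
    from scipy.optimize import least_squares
    x0=[*q.mean(0)]
    if r is None:
        s=least_squares(lambda p:np.hypot(q[:,0]-p[0],q[:,1]-p[1])-p[2],x0+[50],loss='soft_l1'); return s.x
    s=least_squares(lambda p:np.hypot(q[:,0]-p[0],q[:,1]-p[1])-r,x0,loss='soft_l1'); return s.x
def outline(m):
    return max(cv2.findContours(m.astype(np.uint8),cv2.RETR_EXTERNAL,cv2.CHAIN_APPROX_NONE)[0],key=len).reshape(-1,2)
E
python3 - <<'E'
from h import *
for n in('scene','side'):
    c=load(n+'0');P=cloud(c)
    H=hsv(c)
    # turntable: near points height 22..36, above black
    near=np.hypot(P[...,0]-542,P[...,1]+127)<150
    m=near&(P[...,2]>22)&(H[...,2]>110)
    m=cv2.morphologyEx(m.astype(np.uint8),cv2.MORPH_OPEN,np.ones((3,3)))
    m=max(comps(m),key=lambda k:k[0])[2]
    o=outline(m).astype(float); q=plane(c,o,30)[:,:2]
    d=np.hypot(q[:,0]-542,q[:,1]+127); s=(d>120)&(d<138)
    print(n,'table',circ(q[s]).round(1),s.sum())
    # jar rim: 
    q=P[np.isfinite(P[...,2])&(P[...,2]>88)&(P[...,2]<106)&(np.hypot(P[...,0]-617,P[...,1]+116)<56)]
    print('jar rim',circ(q[:,:2]).round(1),len(q))
    # pucks tops
    for (x,y) in((480,250),(565,259)):
        k=(np.hypot(P[...,0]-x,P[...,1]-y)<32)&(P[...,2]>26)&(P[...,2]<44); q=P[k]
        lo=(np.hypot(P[...,0]-x,P[...,1]-y)<32)&(P[...,2]>12)&(H[...,1]>80)
        o=plane(c,outline(lo),34)[:,:2]
        print('puck',q.mean(0).round(1),(q[:,:2].min(0)/2+q[:,:2].max(0)/2).round(1),len(q))
    # post
    k=mask(c,'blue')&(np.hypot(P[...,0]-443,P[...,1]+141)<25)
    for z0 in (60,100,140):
        q=P[k&(abs(P[...,2]-z0)<20)]; print('post',z0,q.mean(0).round(1),len(q))
    # pointer
    k=cv2.dilate((H[...,0]>22)*(H[...,0]<36)*(H[...,1]>130)*1.0,np.ones((1,1)))>0
    k&=(np.hypot(P[...,0]-380,P[...,1]+163)<50)
    o=outline(max(comps(k),key=lambda z:z[0])[2]); q=plane(c,o,12)[:,:2]
    r=cv2.minAreaRect(q.astype(np.float32)); print('ptr',r, cv2.boxPoints(r).round(0).tolist(),k.sum())
E
```

```text
scene table [ 542.7 -124.3  129.6] 224
jar rim [ 616.3 -115.1   45.2] 328
puck [480.5 253.1  32.4] [479.8 251.5] 181
puck [566.9 263.4  32.7] [566.1 262.1] 192
post 60 [ 445.9 -137.4   61.7] 50
post 100 [ 446.  -138.    99.3] 66
post 140 [ 445.5 -137.1  139.8] 62
ptr ((381.6976623535156, -166.01242065429688), (50.355289459228516, 38.86856460571289), 14.408719062805176) [[352.0, -153.0], [362.0, -191.0], [411.0, -179.0], [401.0, -141.0]] 147
side table [ 539.3 -128.2  129.1] 256
jar rim [ 615.3 -115.9   45.3] 388
puck [475.7 249.4  31.3] [475.8 251.8] 109
puck [561.4 258.6  31.4] [562.3 260.9] 99
post 60 [ 438.3 -145.5   56.5] 46
post 100 [ 437.6 -145.7  101.6] 44
post 140 [ 437.7 -145.6  139.9] 52
ptr ((386.9138488769531, -167.4219970703125), (70.96409606933594, 34.9656867980957), 14.873519897460938) [[348.0, -160.0], [357.0, -193.0], [426.0, -175.0], [417.0, -141.0]] 446
```

Run:
```python
from h import *
c=load('scene0')['frame'];d=load('side0')['frame']
a=cv2.resize(c[120:350,230:480],None,fx=2.2,fy=2.2,interpolation=cv2.INTER_CUBIC)
cv2.imwrite('pics/z1.png',a[:,:,::-1])
a=cv2.resize(d[110:340,190:440],None,fx=2.2,fy=2.2,interpolation=cv2.INTER_CUBIC)
cv2.imwrite('pics/z2.png',a[:,:,::-1])
```

```text
(no output)
```

View pics/z1.png

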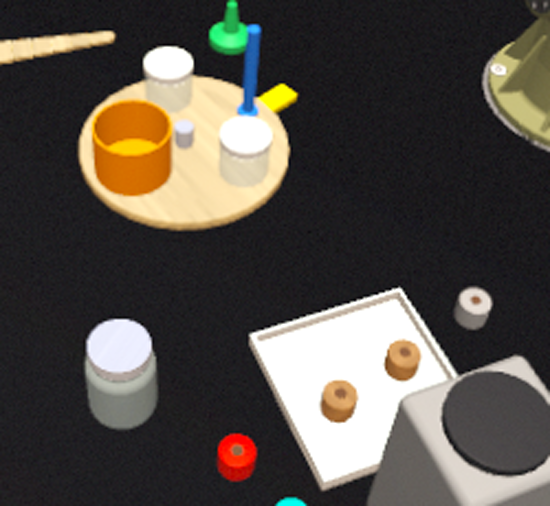

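View pics/z2.png

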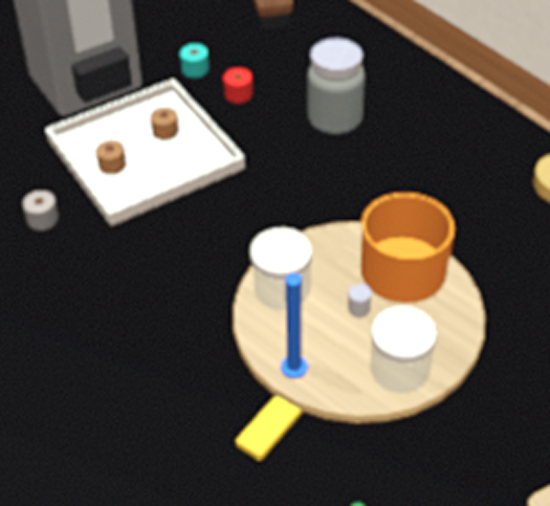

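Run:
```python
from h import *
for n in('scene','side'):
    c=load(n+'0');P=cloud(c);H=hsv(c)
    k=(np.hypot(P[...,0]-525,P[...,1]-255)<135)&(P[...,2]<26)&(P[...,2]>-6)&(H[...,2]>140)&(H[...,1]<60)
    k=cv2.morphologyEx(k.astype(np.uint8),cv2.MORPH_OPEN,np.ones((3,3)))
    k=max(comps(k),key=lambda z:z[0])[2]
    for z in (18,):
        r=cv2.minAreaRect(plane(c,outline(k),z)[:,:2].astype(np.float32)); print(n,z,[np.round(x,1) for x in r],cv2.boxPoints(r).round(0).tolist())
    k=(P[...,2]>195)&(P[...,2]<220)&(np.hypot(P[...,0]-520,P[...,1]-400)<150)
    q=P[k]; print('tower top',q.mean(0).round(1),q.min(0).round(),q.max(0).round(), [np.round(x,1) for x in cv2.minAreaRect(q[:,:2].astype(np.float32))])
```

```text
scene 18 [array([526.7, 252.4]), array([188.5, 186.5]), np.float64(83.7)] [[424.0, 169.0], [609.0, 149.0], [630.0, 336.0], [444.0, 356.0]]
tower top [551.4 425.7 205.4] [481. 362. 195.] [608. 480. 216.] [array([545.3, 421.5]), array([109.1, 119.1]), np.float64(83.2)]
side 18 [array([521.3, 244.3]), array([201.2, 187.7]), np.float64(83.4)] [[416.0, 155.0], [603.0, 134.0], [626.0, 333.0], [440.0, 355.0]]
tower top [535.5 408.1 205.2] [479. 361. 195.] [604. 480. 217.] [array([541.7, 418.8]), array([111.1, 116.9]), np.float64(83.3)]
```

```bash
cat >> h.py <<'E'
from scipy.spatial.transform import Rotation as Ro
def need(x,y,z,yaw=None):
    s=monitor.read_state(); R=Ro.from_euler('xyz',s['eef_rot']).as_matrix()
    d=R.T@(np.array([x,y,z])-s['eef_pos'])/200
    out=d.round(4).tolist()
    if yaw is not None: out.append(round(float(-((yaw-s['eef_rot'][2]+np.pi)%(2*np.pi)-np.pi)/np.pi),4))
    return out
E
python3 - <<'E'
from h import *
print(need(478,251.5,120),need(478,251.5,12))
E
```

```text
[1.9273, 0.4258, -0.8568] [1.9273, 0.9658, -0.8563]
```

```bash
python3 -m creep '[{"tx":0.24,"ty":0,"tz":-0.1,"turn":0,"fingers":62},{"tx":0.48,"ty":0,"tz":-0.2,"turn":0,"fingers":62},{"tx":0.72,"ty":0,"tz":-0.32,"turn":0,"fingers":62},{"tx":0.96,"ty":0,"tz":-0.43,"turn":0,"fingers":62},{"tx":0.96,"ty":0,"tz":-0.43,"turn":0,"fingers":62}]' 20
python3 -c "
from h import *
print(need(478,251.5,120))"
```

```text
clock: 0.65
eef_pos: [319.9, 386.2, 205.0]
eef_rot: [-1.572, -0.0, -0.295]
wrist_force: [0.1, 0.9, 0.8]
finger_gap: 62.6
[0.952, 0.426, -0.4138]
```

```bash
python3 -m creep '[{"tx":0.24,"ty":0.05,"tz":-0.1,"turn":0,"fingers":62},{"tx":0.48,"ty":0.1,"tz":-0.2,"turn":0,"fingers":62},{"tx":0.72,"ty":0.2,"tz":-0.32,"turn":0,"fingers":62},{"tx":0.952,"ty":0.3,"tz":-0.414,"turn":0,"fingers":62},{"tx":0.952,"ty":0.426,"tz":-0.414,"turn":0,"fingers":62},{"tx":0.952,"ty":0.426,"tz":-0.414,"turn":0,"fingers":62}]' 20
python3 -c "
from h import *
print(need(478,251.5,10))
c=grab('wrist','w1');c=grab('scene','s1')"
```

```text
clock: 1.25
eef_pos: [477.5, 249.4, 116.1]
eef_rot: [-1.576, 0.005, -0.298]
wrist_force: [-0.9, 0.4, -0.4]
finger_gap: 61.8
[0.0019, 0.5304, 0.0136]
```

View pics/w1.png

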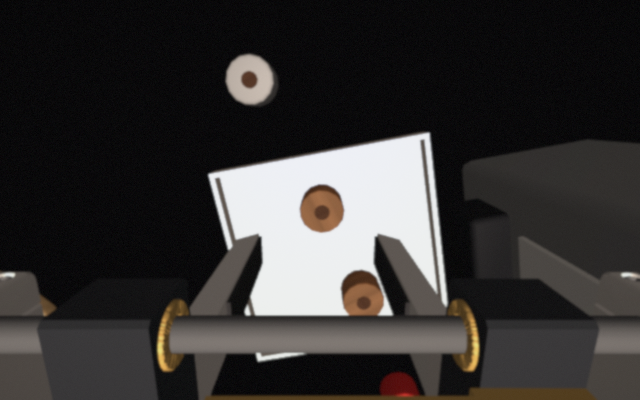

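View pics/s1.png

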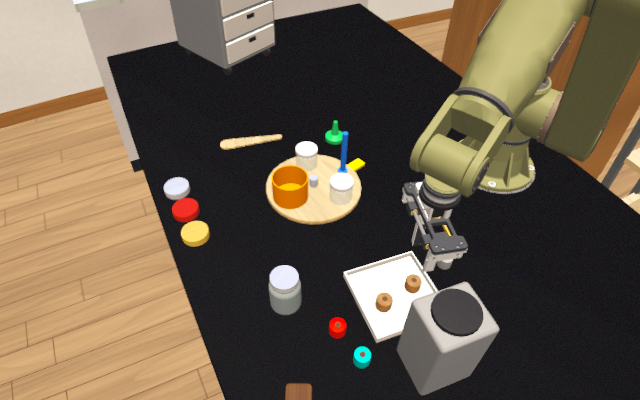

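The wrist view shows puck A at (322,208), centred between the fingers, and puck B at (362,297). I'll compute both positions from this view.

```bash
cat >> h.py <<'E'
def wext(c,s=None):
    s=s or monitor.read_state(); T=np.eye(4); T[:3,:3]=Ro.from_euler('xyz',s['eef_rot']).as_matrix(); T[:3,3]=s['eef_pos']
    M=np.linalg.inv(T@c['mount']); c['R']=M[:3,:3]; c['t']=M[:3,3]; return c
E
python3 - <<'E'
from h import *
c=wext(load('w1')); print(monitor.read_state()['eef_pos'])
print(plane(c,[[322,213],[363,303]],34).round(1))  # top ellipse centres
print(plane(c,[[250,79],[210,175],[429,134]],18).round(1))
E
```

```text
[477.46087888 251.9193571  120.08880173]
[[482.2 254.1  34. ]
 [569.3 264.7  34. ]]
[[367.3 230.8  18. ]
 [428.3 173.8  18. ]
 [448.5 354.1  18. ]]
```

```bash
python3 -c "
from h import *
print(need(480,252.5,10))"
```

```text
[0.0117, 0.5504, 0.0075]
```

```bash
python3 -m creep '[{"tx":0.01,"ty":0.2,"tz":0.006,"turn":0,"fingers":62},{"tx":0.012,"ty":0.35,"tz":0.008,"turn":0,"fingers":62},{"tx":0.012,"ty":0.47,"tz":0.008,"turn":0,"fingers":62},{"tx":0.012,"ty":0.54,"tz":0.008,"turn":0,"fingers":62},{"tx":0.012,"ty":0.55,"tz":0.008,"turn":0,"fingers":62},{"tx":0.012,"ty":0.55,"tz":0.008,"turn":0,"fingers":62},{"tx":0.012,"ty":0.55,"tz":0.008,"turn":0,"fingers":20},{"tx":0.012,"ty":0.55,"tz":0.008,"turn":0,"fingers":20},{"tx":0.012,"ty":0.55,"tz":0.008,"turn":0,"fingers":20},{"tx":0.012,"ty":0.55,"tz":0.008,"turn":0,"fingers":20},{"tx":0.012,"ty":0.55,"tz":0.008,"turn":0,"fingers":20},{"tx":0.012,"ty":0.55,"tz":0.008,"turn":0,"fingers":20}]' 20
python3 -c "
from h import *
print(need(480,252.5,10), monitor.read_state()['finger_gap'])"
```

```text
clock: 2.55
eef_pos: [480.3, 252.7, 10.5]
eef_rot: [-1.572, 0.0, -0.296]
wrist_force: [-2.7, -0.7, 5.4]
finger_gap: 35.6
[-0.0013, 0.0027, -0.0013] 35.623857417012985
```

```bash
python3 -m creep '[{"tx":0,"ty":-0.1,"tz":0,"turn":0,"fingers":20},{"tx":0,"ty":-0.3,"tz":0,"turn":0,"fingers":20},{"tx":0,"ty":-0.55,"tz":0,"turn":0,"fingers":20},{"tx":0,"ty":-0.75,"tz":0,"turn":0,"fingers":20},{"tx":0,"ty":-0.8,"tz":0,"turn":0,"fingers":20},{"tx":0,"ty":-0.8,"tz":0,"turn":0,"fingers":20}]'
python3 -c "
from h import *
print(need(548,70,165),need(616,-115.5,165), monitor.read_state()['finger_gap'])"
```

```text
clock: 3.15
eef_pos: [480.8, 253.1, 171.7]
eef_rot: [-1.571, -0.002, -0.296]
wrist_force: [-0.0, 0.0, -1.4]
finger_gap: 35.7
[0.588, 0.0341, -0.7777] [1.1836, 0.035, -1.5658] 35.665701582011174
```

```bash
python3 -m creep '[{"tx":0.05,"ty":0,"tz":-0.08,"turn":0,"fingers":20},{"tx":0.15,"ty":0,"tz":-0.22,"turn":0,"fingers":20},{"tx":0.3,"ty":0,"tz":-0.4,"turn":0,"fingers":20},{"tx":0.45,"ty":0,"tz":-0.6,"turn":0,"fingers":20},{"tx":0.588,"ty":0.02,"tz":-0.778,"turn":0,"fingers":20}]'
python3 -c "
from h import *
print(need(616,-115.5,165), monitor.read_state()['finger_gap'])"
```

```text
clock: 3.65
eef_pos: [547.9, 67.9, 165.9]
eef_rot: [-1.572, 0.001, -0.296]
wrist_force: [0.8, 0.3, 0.3]
finger_gap: 35.6
[0.5931, 0.0047, -0.7778] 35.566895729504395
```

```bash
python3 -m creep '[{"tx":0.15,"ty":0,"tz":-0.2,"turn":0,"fingers":20},{"tx":0.3,"ty":0,"tz":-0.4,"turn":0,"fingers":20},{"tx":0.45,"ty":0,"tz":-0.6,"turn":0,"fingers":20},{"tx":0.56,"ty":0,"tz":-0.74,"turn":0,"fingers":20},{"tx":0.593,"ty":0,"tz":-0.778,"turn":0,"fingers":20},{"tx":0.593,"ty":0,"tz":-0.778,"turn":0,"fingers":20},{"tx":0.593,"ty":0,"tz":-0.778,"turn":0,"fingers":20}]'
python3 -c "
from h import *
grab('wrist','w2');grab('scene','s2');grab('side','d2')
print(need(616,-115.5,46), monitor.read_state()['finger_gap'])
for n in ('s2','d2','w2'):
    c=load(n)
    if n=='w2': c=wext(c)
    P=cloud(c)
    q=P[mask(c,'orange')|mask(c,'cedar')]; k=(abs(q[:,2]-97)<8)&(np.hypot(q[:,0]-616,q[:,1]+115)<56)
    q=q[k]; print(n,len(q), circ(q[:,:2]).round(1) if len(q)>20 else '',circ(q[:,:2],45).round(1) if len(q)>20 else '')
"
```

```text
clock: 4.35
eef_pos: [615.4, -114.4, 164.7]
eef_rot: [-1.571, 0.003, -0.295]
wrist_force: [0.5, 1.1, 0.1]
finger_gap: 35.9
[0.0037, 0.5993, -0.0058] 35.274031976662705
s2 176 [ 616.2 -114.8   45.2] [ 616.2 -114.7]
d2 209 [ 615.3 -116.5   45.4] [ 615.4 -116.5]
w2 936 [ 616.3 -114.8   44.5] [ 616.8 -115. ]
```

View pics/w2.png

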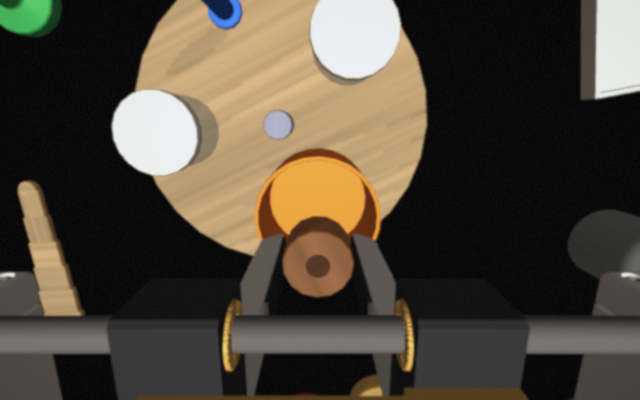

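View pics/d2.png

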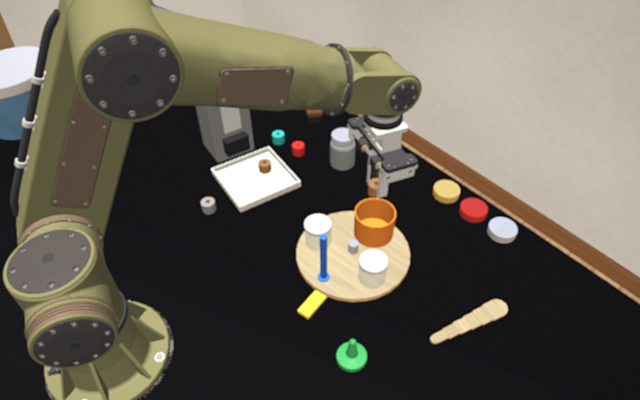

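All three views put the jar at about (616,-115), and puck A is held above it at (318,262) in the wrist view. Lowering it and releasing.

```bash
python3 -m creep '[{"tx":0.004,"ty":0.12,"tz":-0.006,"turn":0,"fingers":20},{"tx":0.004,"ty":0.28,"tz":-0.006,"turn":0,"fingers":20},{"tx":0.004,"ty":0.42,"tz":-0.006,"turn":0,"fingers":20},{"tx":0.004,"ty":0.53,"tz":-0.006,"turn":0,"fingers":20},{"tx":0.004,"ty":0.6,"tz":-0.006,"turn":0,"fingers":20},{"tx":0.004,"ty":0.6,"tz":-0.006,"turn":0,"fingers":20},{"tx":0.004,"ty":0.6,"tz":-0.006,"turn":0,"fingers":48},{"tx":0.004,"ty":0.6,"tz":-0.006,"turn":0,"fingers":48},{"tx":0.004,"ty":0.6,"tz":-0.006,"turn":0,"fingers":48},{"tx":0.004,"ty":0.6,"tz":-0.006,"turn":0,"fingers":48},{"tx":0.004,"ty":0.4,"tz":-0.006,"turn":0,"fingers":48},{"tx":0.004,"ty":0.15,"tz":-0.006,"turn":0,"fingers":48},{"tx":0.004,"ty":-0.03,"tz":-0.006,"turn":0,"fingers":48},{"tx":0.004,"ty":-0.03,"tz":-0.006,"turn":0,"fingers":48}]'
python3 -c "
from h import *
c=grab('wrist','w3')
print(need(567,80,170),need(567,262.5,170,0.785))
c=wext(c);P=cloud(c)
"
```

```text
clock: 5.9
eef_pos: [618.1, -116.0, 178.1]
eef_rot: [-1.571, -0.008, -0.294]
wrist_force: [-0.0, 0.5, 0.5]
finger_gap: 48.0
[-0.5235, 0.0207, 0.8641] [-0.788, 0.0192, 1.7374, -0.3435]
```

View pics/w3.png

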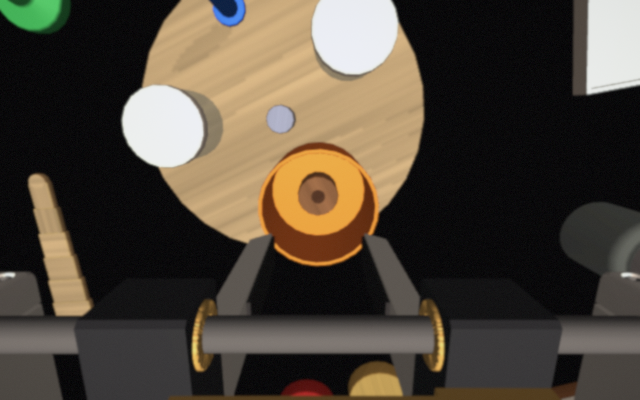

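Puck A stands upright in the jar, at (318,195). Going for puck B next, with the gripper turned to yaw of about 45° to stay clear of the tower.

```bash
python3 -m creep '[{"tx":-0.13,"ty":0,"tz":0.22,"turn":-0.04,"fingers":60},{"tx":-0.26,"ty":0,"tz":0.43,"turn":-0.08,"fingers":60},{"tx":-0.39,"ty":0,"tz":0.65,"turn":-0.12,"fingers":60},{"tx":-0.52,"ty":0.02,"tz":0.86,"turn":-0.16,"fingers":60},{"tx":-0.52,"ty":0.02,"tz":0.86,"turn":-0.2,"fingers":60},{"tx":-0.52,"ty":0.02,"tz":0.86,"turn":-0.24,"fingers":60},{"tx":-0.52,"ty":0.02,"tz":0.86,"turn":-0.28,"fingers":60},{"tx":-0.52,"ty":0.02,"tz":0.86,"turn":-0.32,"fingers":60},{"tx":-0.52,"ty":0.02,"tz":0.86,"turn":-0.343,"fingers":60},{"tx":-0.52,"ty":0.02,"tz":0.86,"turn":-0.343,"fingers":60}]'
python3 -c "
from h import *
s=monitor.read_state();print(s['joints'])
print(need(567,262.5,130,0.785))
"
```

```text
clock: 6.95
eef_pos: [566.9, 79.0, 168.8]
eef_rot: [-1.573, 0.0, 0.784]
wrist_force: [0.3, 0.5, 0.5]
finger_gap: 59.7
[ 7.52797746e-02  3.79745738e-01  1.50172380e+00 -1.97196395e-03
  1.25853705e+00 -2.27928643e+00]
[0.6486, 0.1924, 0.6498, -0.0002]
```

```bash
python3 -m creep '[{"tx":0.16,"ty":0,"tz":0.16,"turn":0,"fingers":60},{"tx":0.32,"ty":0.02,"tz":0.32,"turn":0,"fingers":60},{"tx":0.48,"ty":0.05,"tz":0.48,"turn":0,"fingers":60},{"tx":0.62,"ty":0.1,"tz":0.62,"turn":0,"fingers":60},{"tx":0.649,"ty":0.19,"tz":0.65,"turn":0,"fingers":60},{"tx":0.649,"ty":0.19,"tz":0.65,"turn":0,"fingers":60},{"tx":0.649,"ty":0.19,"tz":0.65,"turn":0,"fingers":60}]'
python3 -c "
from h import *
s=monitor.read_state();c=wext(grab('wrist','w4'),s);P=cloud(c)
k=mask(c,'cedar')&(np.hypot(P[...,0]-567,P[...,1]-262)<35)&(P[...,2]>28)&(P[...,2]<42)
o=outline(k);q=plane(c,o,34)[:,:2];print(k.sum(),circ(q).round(1),circ(q,18).round(1))
print(need(567,262.5,10,0.785))
"
```

```text
clock: 7.65
eef_pos: [566.8, 262.0, 130.1]
eef_rot: [-1.573, 0.001, 0.783]
wrist_force: [1.0, -0.9, 0.1]
finger_gap: 59.8
1286 [564.8 261.1  16.6] [564.9 261.2]
[0.0016, 0.6045, 0.0049, -0.0008]
```

View pics/w4.png

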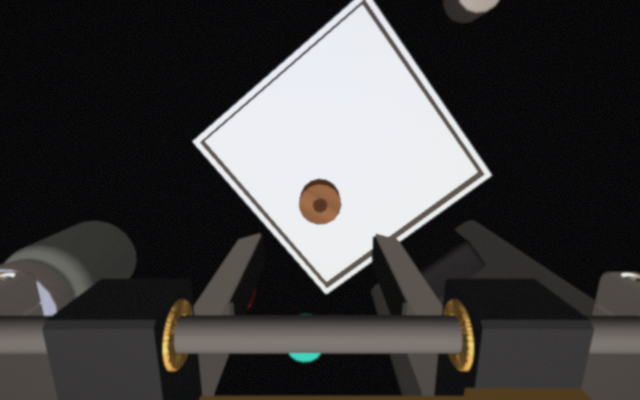

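Puck B is at (320,203) in the wrist view, which gives (565.5,261.5) in world coordinates, so the aim is good. Grasping it.

```bash
python3 -m creep '[{"tx":-0.003,"ty":0.15,"tz":0.003,"turn":0,"fingers":60},{"tx":-0.005,"ty":0.35,"tz":0.005,"turn":0,"fingers":60},{"tx":-0.005,"ty":0.5,"tz":0.005,"turn":0,"fingers":60},{"tx":-0.005,"ty":0.59,"tz":0.005,"turn":0,"fingers":60},{"tx":-0.005,"ty":0.605,"tz":0.005,"turn":0,"fingers":60},{"tx":-0.005,"ty":0.605,"tz":0.005,"turn":0,"fingers":60},{"tx":-0.005,"ty":0.605,"tz":0.005,"turn":0,"fingers":20},{"tx":-0.005,"ty":0.605,"tz":0.005,"turn":0,"fingers":20},{"tx":-0.005,"ty":0.605,"tz":0.005,"turn":0,"fingers":20},{"tx":-0.005,"ty":0.605,"tz":0.005,"turn":0,"fingers":20},{"tx":-0.005,"ty":0.605,"tz":0.005,"turn":0,"fingers":20},{"tx":-0.005,"ty":0.605,"tz":0.005,"turn":0,"fingers":20},{"tx":-0.005,"ty":0.45,"tz":0.005,"turn":0,"fingers":20},{"tx":-0.005,"ty":0.2,"tz":0.005,"turn":0,"fingers":20},{"tx":-0.005,"ty":0,"tz":0.005,"turn":0,"fingers":20},{"tx":-0.005,"ty":-0.2,"tz":0.005,"turn":0,"fingers":20},{"tx":-0.005,"ty":-0.2,"tz":0.005,"turn":0,"fingers":20}]'
python3 -c "
from h import *
print(need(590,80,172,-.29))
"
```

```text
clock: 9.4
eef_pos: [567.6, 262.6, 177.1]
eef_rot: [-1.577, -0.008, 0.783]
wrist_force: [-0.4, -0.1, -0.2]
finger_gap: 35.8
[-0.5647, 0.0251, -0.7264, 0.3415]
```

```bash
python3 -m creep '[{"tx":-0.1,"ty":0,"tz":-0.12,"turn":0.03,"fingers":20},{"tx":-0.2,"ty":0,"tz":-0.25,"turn":0.07,"fingers":20},{"tx":-0.3,"ty":0,"tz":-0.4,"turn":0.11,"fingers":20},{"tx":-0.4,"ty":0,"tz":-0.52,"turn":0.15,"fingers":20},{"tx":-0.5,"ty":0,"tz":-0.64,"turn":0.19,"fingers":20},{"tx":-0.56,"ty":0.01,"tz":-0.72,"turn":0.23,"fingers":20},{"tx":-0.565,"ty":0.02,"tz":-0.726,"turn":0.27,"fingers":20},{"tx":-0.565,"ty":0.02,"tz":-0.726,"turn":0.31,"fingers":20},{"tx":-0.565,"ty":0.02,"tz":-0.726,"turn":0.34,"fingers":20}]'
python3 -c "
from h import *
print(need(616,-115.5,172,-.29))
"
```

```text
clock: 10.3
eef_pos: [589.6, 79.7, 171.9]
eef_rot: [-1.567, -0.008, -0.291]
wrist_force: [0.8, 0.3, -0.2]
finger_gap: 35.2
[0.4064, -0.0004, -0.8973, -0.0003]
```

```bash
python3 -m creep '[{"tx":0.08,"ty":0,"tz":-0.18,"turn":0,"fingers":20},{"tx":0.18,"ty":0,"tz":-0.4,"turn":0,"fingers":20},{"tx":0.28,"ty":0,"tz":-0.62,"turn":0,"fingers":20},{"tx":0.37,"ty":0,"tz":-0.82,"turn":0,"fingers":20},{"tx":0.406,"ty":0,"tz":-0.897,"turn":0,"fingers":20},{"tx":0.406,"ty":0,"tz":-0.897,"turn":0,"fingers":20},{"tx":0.406,"ty":0,"tz":-0.897,"turn":0,"fingers":20}]'
python3 -c "
from h import *
s=monitor.read_state();grab('wrist','w5')
print(need(616,-115.5,78,-.29))
"
```

```text
clock: 11.0
eef_pos: [615.7, -114.6, 171.3]
eef_rot: [-1.567, -0.007, -0.291]
wrist_force: [-0.2, -0.9, -0.7]
finger_gap: 35.4
[-0.0005, 0.4674, -0.0087, 0.0]
```

View pics/w5.png

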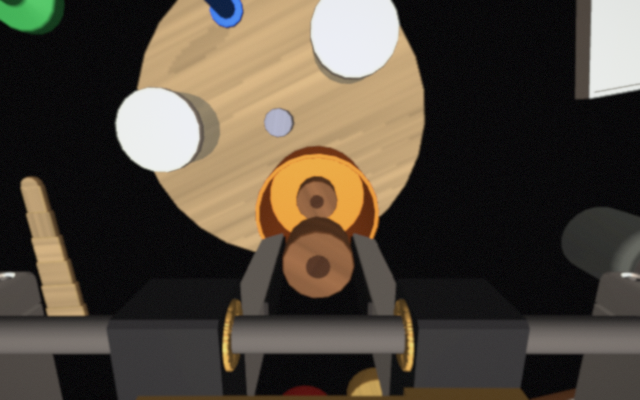

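Puck B, held at (318,262), is above the jar, and puck A is inside it at (316,201). I'll lower B onto A and release just above it.

```bash
python3 -m creep '[{"tx":0,"ty":0.12,"tz":-0.008,"turn":0,"fingers":20},{"tx":0,"ty":0.28,"tz":-0.008,"turn":0,"fingers":20},{"tx":0,"ty":0.4,"tz":-0.008,"turn":0,"fingers":20},{"tx":0,"ty":0.47,"tz":-0.008,"turn":0,"fingers":20},{"tx":0,"ty":0.485,"tz":-0.008,"turn":0,"fingers":20},{"tx":0,"ty":0.485,"tz":-0.008,"turn":0,"fingers":20},{"tx":0,"ty":0.485,"tz":-0.008,"turn":0,"fingers":48},{"tx":0,"ty":0.485,"tz":-0.008,"turn":0,"fingers":48},{"tx":0,"ty":0.485,"tz":-0.008,"turn":0,"fingers":48},{"tx":0,"ty":0.485,"tz":-0.008,"turn":0,"fingers":48},{"tx":0,"ty":0.3,"tz":-0.008,"turn":0,"fingers":48},{"tx":0,"ty":0.1,"tz":-0.008,"turn":0,"fingers":48},{"tx":0,"ty":-0.14,"tz":-0.008,"turn":0,"fingers":48},{"tx":0,"ty":-0.14,"tz":-0.008,"turn":0,"fingers":48}]'
python3 -c "
from h import *
s=monitor.read_state();c=wext(grab('wrist','w6'),s);grab('scene','s6');grab('side','d6')
P=cloud(c);k=mask(c,'cedar')&(np.hypot(P[...,0]-616,P[...,1]+115)<25)
print(np.percentile(P[k],[5,50,95],axis=0).round())
print(need(530,-130,200,-.29),need(442,-141.5,200,-.29))
"
```

```text
clock: 12.45
eef_pos: [617.2, -116.2, 206.8]
eef_rot: [-1.566, -0.018, -0.29]
wrist_force: [-0.2, -1.1, -0.4]
finger_gap: 48.0
[[ 597. -129.   55.]
 [ 611. -114.   95.]
 [ 630. -100.  330.]]
[-0.3859, -0.0088, -0.1903, 0.0] [-0.7911, -0.0124, -0.3712, 0.0]
```

View pics/w6.png

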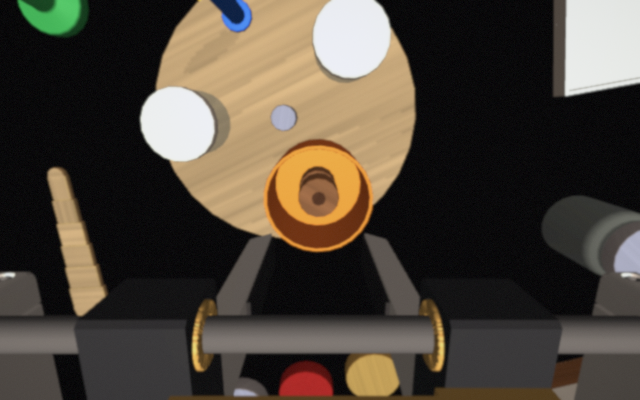

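View pics/d6.png

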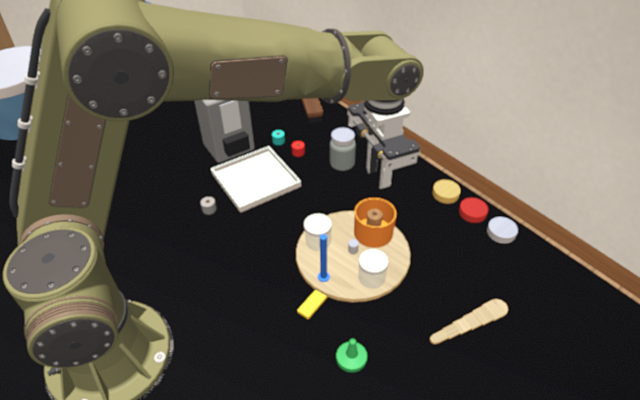

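Both pucks are stacked in the jar (side view (375,215)) and the tray is empty. Moving above the post.

```bash
python3 -m creep '[{"tx":-0.15,"ty":0,"tz":-0.07,"turn":0,"fingers":60},{"tx":-0.3,"ty":0,"tz":-0.14,"turn":0,"fingers":60},{"tx":-0.45,"ty":0,"tz":-0.21,"turn":0,"fingers":60},{"tx":-0.6,"ty":0,"tz":-0.28,"turn":0,"fingers":60},{"tx":-0.75,"ty":0,"tz":-0.35,"turn":0,"fingers":60},{"tx":-0.791,"ty":0,"tz":-0.371,"turn":0,"fingers":60},{"tx":-0.791,"ty":0,"tz":-0.371,"turn":0,"fingers":60},{"tx":-0.791,"ty":0,"tz":-0.371,"turn":0,"fingers":60}]'
python3 -c "
from h import *
s=monitor.read_state();c=wext(grab('wrist','w7'),s)
P=cloud(c);k=mask(c,'blue')&(np.hypot(P[...,0]-442,P[...,1]+141)<30)
q=P[k];print(s['joints'],len(q)); t=q[q[:,2]>155]; print(len(t),t.mean(0),t.min(0),t.max(0))
# hub in w6
print(plane(wext(load('w6'),dict(eef_pos=[617.2,-116.2,206.8],eef_rot=[-1.566,-0.018,-0.29])),[[284,117]],48))
print(need(442,-141.5,126,-.29))
"
```

```text
clock: 13.4
eef_pos: [442.7, -141.4, 197.2]
eef_rot: [-1.567, -0.006, -0.29]
wrist_force: [0.4, -0.3, -0.6]
finger_gap: 60.0
[-0.39091705  0.11258485  1.76692433  0.00508939  1.25606471 -1.67324307] 759
255 [ 442.73197618 -140.96867101  163.50157509] [ 436.49243952 -147.64247572  155.35248063] [ 450.42948351 -134.72985887  166.82063769]
[[ 543.39866065 -126.51797527   48.        ]]
[-0.0062, 0.3556, -0.0032, 0.0001]
```

View pics/w7.png

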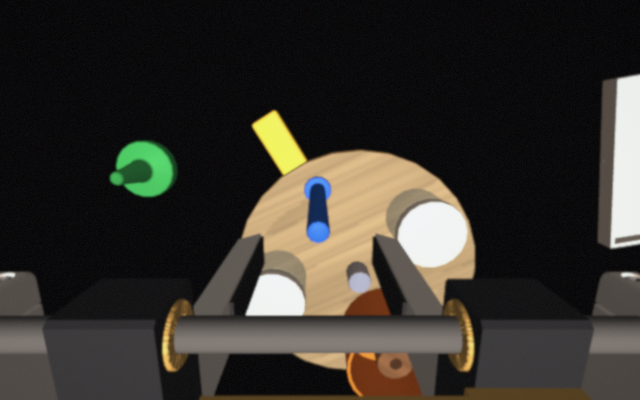

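Run:
```python
from h import *
s=monitor.read_state();c=wext(load('w7'),s)
H=hsv(c);k=(H[...,0]>22)&(H[...,0]<36)&(H[...,1]>130)&(H[...,2]>120)
k[:, :240]=0;k[:,320:]=0;k[190:]=0
q=plane(c,outline(max(comps(k),key=lambda z:z[0])[2]),12)[:,:2]
r=cv2.minAreaRect(q.astype(np.float32));print(r)
print(plane(c,[[359,282]],48),plane(c,[[318,232]],165))
```

```text
((390.1239929199219, -167.1237030029297), (62.513607025146484, 30.334980010986328), 15.180901527404785)
[[ 549.43162937 -127.05907716   48.        ]] [[ 444.65047935 -141.37246031  165.        ]]
```

```bash
python3 -m creep '[{"tx":-0.004,"ty":0.1,"tz":-0.002,"turn":0,"fingers":60},{"tx":-0.004,"ty":0.25,"tz":-0.002,"turn":0,"fingers":60},{"tx":-0.004,"ty":0.35,"tz":-0.002,"turn":0,"fingers":60},{"tx":-0.004,"ty":0.355,"tz":-0.002,"turn":0,"fingers":60},{"tx":-0.004,"ty":0.355,"tz":-0.002,"turn":0,"fingers":30},{"tx":-0.004,"ty":0.355,"tz":-0.002,"turn":0,"fingers":20},{"tx":-0.004,"ty":0.355,"tz":-0.002,"turn":0,"fingers":8},{"tx":-0.004,"ty":0.355,"tz":-0.002,"turn":0,"fingers":8},{"tx":-0.004,"ty":0.355,"tz":-0.002,"turn":0,"fingers":8},{"tx":-0.004,"ty":0.355,"tz":-0.002,"turn":0,"fingers":8},{"tx":-0.004,"ty":0.355,"tz":-0.002,"turn":0,"fingers":8},{"tx":-0.004,"ty":0.355,"tz":-0.002,"turn":0,"fingers":8}]' 15
python3 -c "
from h import *
s=monitor.read_state();print(s)"
```

```text
clock: 14.65
eef_pos: [442.6, -141.4, 126.3]
eef_rot: [-1.567, -0.007, -0.29]
wrist_force: [0.3, -0.1, 3.6]
finger_gap: 15.8
{'clock': 14.65, 'joints': array([-0.39093766,  0.19399948,  1.85035579,  0.00540468,  1.09085104,
       -1.67457296]), 'qd': array([ 0.00105518,  0.00121512, -0.00028946,  0.0007492 ,  0.00064071,
        0.00159447]), 'effort': array([-2.36342987e-01, -4.20438552e+01, -3.05262601e+01,  2.72968394e-02,
        1.05712018e-01,  1.42293432e-02]), 'eef_pos': array([ 442.61000522, -141.43230462,  126.33183687]), 'eef_rot': array([-1.56667315, -0.00684428, -0.28965535]), 'wrist_force': array([ 0.32631937, -0.06648193,  3.59039959]), 'moment': array([-0.07598249,  0.0418644 , -0.01240529]), 'finger_gap': 15.788639774204915}
```

The post is gripped (gap 15.8). The pointer bearing is about 14.8° from -x, and the axis is at about (541.5,-126.4). I'll work out the arc, turning -173.8°.

```bash
cat > arc.py <<'E'
from h import *
import sys
A=np.array([541.5,-126.4]); total=np.radians(float(sys.argv[1])); n=int(sys.argv[2])
s=monitor.read_state(); R=Ro.from_euler('xyz',s['eef_rot']).as_matrix(); p=s['eef_pos'].copy()
v=p[:2]-A; r=np.hypot(*v); b=np.arctan2(v[1],v[0]); print(r,np.degrees(b))
for i in range(1,n+1):
    a=b+total*i/n; r2=r+(100-r)*i/n; q=np.array([*(A+r2*np.array([np.cos(a),np.sin(a)])),126.])
    print((R.T@(q-p)/200).round(3),round(-total*i/n/np.pi,4))
E
python3 arc.py -86.9 20
```

```text
100.02600286831279 -171.35661672113002
[-0.015  0.002  0.035] 0.0241
[-0.027  0.002  0.071] 0.0483
[-0.036  0.002  0.108] 0.0724
[-0.043  0.002  0.145] 0.0966
[-0.047  0.002  0.183] 0.1207
[-0.048  0.002  0.22 ] 0.1448
[-0.046  0.002  0.258] 0.169
[-0.041  0.003  0.296] 0.1931
[-0.033  0.003  0.333] 0.2172
[-0.023  0.003  0.37 ] 0.2414
[-0.009  0.003  0.405] 0.2655
[0.006 0.004 0.439] 0.2897
[0.025 0.004 0.473] 0.3138
[0.046 0.004 0.504] 0.3379
[0.069 0.004 0.534] 0.3621
[0.094 0.005 0.562] 0.3862
[0.122 0.005 0.588] 0.4104
[0.151 0.005 0.612] 0.4345
[0.182 0.006 0.634] 0.4586
[0.215 0.006 0.653] 0.4828
```

```bash
python3 -m creep '[{"tx":-0.015,"ty":0.002,"tz":0.035,"turn":0.024,"fingers":8},{"tx":-0.027,"ty":0.002,"tz":0.071,"turn":0.048,"fingers":8},{"tx":-0.036,"ty":0.002,"tz":0.108,"turn":0.072,"fingers":8},{"tx":-0.043,"ty":0.002,"tz":0.145,"turn":0.097,"fingers":8},{"tx":-0.047,"ty":0.002,"tz":0.183,"turn":0.121,"fingers":8},{"tx":-0.048,"ty":0.002,"tz":0.22,"turn":0.145,"fingers":8},{"tx":-0.046,"ty":0.002,"tz":0.258,"turn":0.169,"fingers":8},{"tx":-0.041,"ty":0.003,"tz":0.296,"turn":0.193,"fingers":8},{"tx":-0.033,"ty":0.003,"tz":0.333,"turn":0.217,"fingers":8},{"tx":-0.023,"ty":0.003,"tz":0.37,"turn":0.241,"fingers":8},{"tx":-0.009,"ty":0.003,"tz":0.405,"turn":0.266,"fingers":8},{"tx":0.006,"ty":0.004,"tz":0.439,"turn":0.29,"fingers":8},{"tx":0.025,"ty":0.004,"tz":0.473,"turn":0.314,"fingers":8},{"tx":0.046,"ty":0.004,"tz":0.504,"turn":0.338,"fingers":8},{"tx":0.069,"ty":0.004,"tz":0.534,"turn":0.362,"fingers":8},{"tx":0.094,"ty":0.005,"tz":0.562,"turn":0.386,"fingers":8},{"tx":0.122,"ty":0.005,"tz":0.588,"turn":0.41,"fingers":8},{"tx":0.151,"ty":0.005,"tz":0.612,"turn":0.435,"fingers":8},{"tx":0.182,"ty":0.006,"tz":0.634,"turn":0.459,"fingers":8},{"tx":0.215,"ty":0.006,"tz":0.653,"turn":0.483,"fingers":8}]'
python3 -c "
from h import *
s=monitor.read_state();print(s['joints']);grab('scene','s8')"; python3 arc.py -86.9 19
```

```text
clock: 16.65
eef_pos: [521.3, -27.7, 126.3]
eef_rot: [-1.564, 0.005, -1.81]
wrist_force: [-1.8, 5.6, 4.7]
finger_gap: 15.6
[-0.12531201  0.31475518  1.69601983  0.00452155  1.12368757  0.11178946]
100.72674348364983 101.0623570117007
[-0.015  0.002  0.037] 0.0254
[-0.028  0.002  0.075] 0.0508
[-0.037  0.003  0.114] 0.0762
[-0.043  0.003  0.154] 0.1016
[-0.046  0.003  0.194] 0.127
[-0.046  0.003  0.234] 0.1525
[-0.042  0.004  0.274] 0.1779
[-0.036  0.004  0.314] 0.2033
[-0.026  0.004  0.353] 0.2287
[-0.013  0.004  0.39 ] 0.2541
[0.003 0.005 0.427] 0.2795
[0.021 0.005 0.463] 0.3049
[0.043 0.005 0.496] 0.3303
[0.067 0.005 0.528] 0.3557
[0.093 0.005 0.558] 0.3811
[0.122 0.005 0.586] 0.4065
[0.153 0.005 0.611] 0.432
[0.186 0.005 0.634] 0.4574
[0.22  0.005 0.654] 0.4828
```

View pics/s8.png

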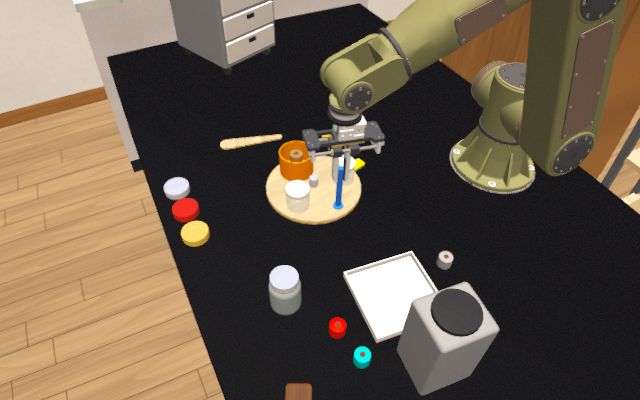

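The turn is smooth and both pucks are still in the jar at (296,160). The second half follows.

```bash
python3 -m creep '[{"tx":-0.015,"ty":0.002,"tz":0.037,"turn":0.025,"fingers":8},{"tx":-0.028,"ty":0.002,"tz":0.075,"turn":0.051,"fingers":8},{"tx":-0.037,"ty":0.003,"tz":0.114,"turn":0.076,"fingers":8},{"tx":-0.043,"ty":0.003,"tz":0.154,"turn":0.102,"fingers":8},{"tx":-0.046,"ty":0.003,"tz":0.194,"turn":0.127,"fingers":8},{"tx":-0.046,"ty":0.003,"tz":0.234,"turn":0.152,"fingers":8},{"tx":-0.042,"ty":0.004,"tz":0.274,"turn":0.178,"fingers":8},{"tx":-0.036,"ty":0.004,"tz":0.314,"turn":0.203,"fingers":8},{"tx":-0.026,"ty":0.004,"tz":0.353,"turn":0.229,"fingers":8},{"tx":-0.013,"ty":0.004,"tz":0.39,"turn":0.254,"fingers":8},{"tx":0.003,"ty":0.005,"tz":0.427,"turn":0.28,"fingers":8},{"tx":0.021,"ty":0.005,"tz":0.463,"turn":0.305,"fingers":8},{"tx":0.043,"ty":0.005,"tz":0.496,"turn":0.33,"fingers":8},{"tx":0.067,"ty":0.005,"tz":0.528,"turn":0.356,"fingers":8},{"tx":0.093,"ty":0.005,"tz":0.558,"turn":0.381,"fingers":8},{"tx":0.122,"ty":0.005,"tz":0.586,"turn":0.407,"fingers":8},{"tx":0.153,"ty":0.005,"tz":0.611,"turn":0.432,"fingers":8},{"tx":0.186,"ty":0.005,"tz":0.634,"turn":0.457,"fingers":8},{"tx":0.22,"ty":0.005,"tz":0.654,"turn":0.48,"fingers":8},{"tx":0.22,"ty":0.005,"tz":0.654,"turn":0.48,"fingers":8}]'
cat > chk.py <<'E'
from h import *
import sys
t=sys.argv[1]
grab('scene','s'+t);grab('side','d'+t)
s=monitor.read_state();print(s['joints'],s['eef_pos'],s['finger_gap'],s['wrist_force'])
A=np.array([541.5,-126.4])
v=s['eef_pos'][:2]-A;print('post',np.hypot(*v),np.degrees(np.arctan2(v[1],v[0])))
for n in('s'+t,'d'+t):
    c=load(n);P=cloud(c);q=P[mask(c,'orange')|mask(c,'cedar')]
    k=(abs(q[:,2]-97)<8)&(np.hypot(q[:,0]-469,q[:,1]+145)<60);q=q[k]
    j=circ(q[:,:2],45); w=A-j;print(n,len(q),j.round(1),circ(q[:,:2]).round(1),np.hypot(*w),np.degrees(np.arctan2(w[1],w[0])))
E
python3 chk.py 9
```

```text
clock: 18.7
eef_pos: [640.6, -101.9, 126.4]
eef_rot: [-1.577, 0.013, 2.958]
wrist_force: [15.9, 4.1, -2.2]
finger_gap: 15.8
[-0.21610849  0.57850411  1.31175656  0.00682949  1.23925454  1.53365161] [ 640.39230585 -101.32884153  126.39362034] 15.373295555573442 [15.9814328   4.2459362  -2.23406774]
post 102.02083681352181 14.225892942848082
s9 337 [ 469.  -145.2] [ 469.  -145.1   44.1] 74.86163485494467 14.552058378012374
d9 399 [ 468.4 -146.3] [ 482.9 -136.    30.6] 75.72174242002734 15.205126273399877
```

View pics/s9.png

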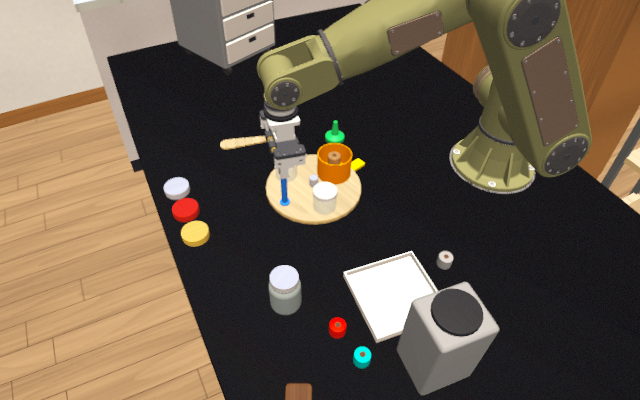

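View pics/d9.png

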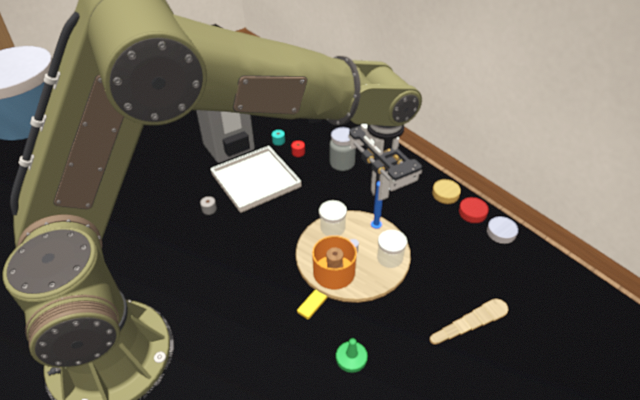

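The jar bearing is 14.6–15.2° against 14.8° for the pointer, so it is aligned, and the pucks are inside at (334,158). The grip has a 16 N radial preload, so I'll ease it slightly and let it settle.

```bash
python3 -m creep '[{"tx":0.004,"ty":0,"tz":0,"turn":0,"fingers":8},{"tx":0.004,"ty":0,"tz":0,"turn":0,"fingers":8},{"tx":0.004,"ty":0,"tz":0,"turn":0,"fingers":8},{"tx":0.004,"ty":0,"tz":0,"turn":0,"fingers":8},{"tx":0.004,"ty":0,"tz":0,"turn":0,"fingers":8},{"tx":0.004,"ty":0,"tz":0,"turn":0,"fingers":8},{"tx":0.004,"ty":0,"tz":0,"turn":0,"fingers":8},{"tx":0.004,"ty":0,"tz":0,"turn":0,"fingers":8}]' 20
python3 chk.py 10
python3 - <<'E'
from h import *
for n in('s','d'):
    a=load(n+'6' );b=load(n+'10'); print({k:[(x[0],x[1].tolist()) for x in comps(mask(b,k)) if k in('green',)] for k in('green',)},{k:[(x[0],x[1].tolist()) for x in comps(mask(a,k))] for k in('green',)})
    c=b;P=cloud(c);H=hsv(c);k=(H[...,0]>22)&(H[...,0]<36)&(H[...,1]>130)&(H[...,2]>110)&(np.hypot(P[...,0]-385,P[...,1]+165)<50)&(P[...,2]>4)&(P[...,2]<22)
    q=P[k][:,:2];w=np.array([541.5,-126.4])-np.median(q,0);print('ptr',len(q),np.degrees(np.arctan2(w[1],w[0])))
    q=P[mask(c,'cedar')&(np.hypot(P[...,0]-469,P[...,1]+145)<20)];print('cedar top z',np.percentile(q[:,2],[50,95]))
E
```

```text
clock: 19.6
eef_pos: [640.4, -100.9, 126.4]
eef_rot: [-1.577, 0.014, 2.961]
wrist_force: [7.9, 2.9, -1.2]
finger_gap: 16.0
[-0.21569538  0.57726672  1.31372674  0.00744171  1.23670802  1.53355559] [ 640.38908949 -100.89575626  126.38590865] 15.419486895239563 [ 7.84705213  2.08961999 -1.56418538]
post 102.12501392212378 14.461862343872973
s10 290 [ 469.3 -145.6] [ 469.1 -145.8   43.8] 74.74544876427589 14.923628964778585
d10 422 [ 468.7 -146.6] [ 480.4 -133.8   30.6] 75.58210548411859 15.535854550919197
{'green': [(np.int32(283), [334.5, 133.6])]} {'green': [(np.int32(286), [333.6, 134.3])]}
ptr 113 13.326016328339865
cedar top z [94.45509884 97.65955141]
{'green': [(np.int32(283), [351.4, 354.1])]} {'green': [(np.int32(287), [351.1, 354.4])]}
ptr 402 15.40708639999446
cedar top z [92.20239577 96.4305264 ]
```

```bash
python3 -c "
from cell import manip; print(manip.sign_off())"
```

```text
the job is handed in; nothing more can be done
None
```

I put both cedar pucks in the orange jar, one on top of the other, while the jar was still about 174° from the front. I then gripped the blue post and turned the carousel about 174° clockwise at under 1 rad/s. The job was handed in at about 20 s with the post still gripped.

**Alignment:** on the last check the jar's bearing was 14.9–15.5°. The pointer read about 14.8–15.2° when measured closely. The rougher final views disagreed, at 13.3° and 15.4°, but all of them are inside the 7° tolerance.

**Pucks:** both stayed inside the jar, with the stack top about 95 mm above the shelf, below the 100 mm rim.

**Grip:** the command was 20 N, and the finger gap was about 16 mm on the 16 mm post. The arm still pulled outward on the post with about 8 N, because it was about 2 mm off the ideal radius. I halved this pull from 16 N but did not remove it.

**Other objects:** the ring holder moved less than 1.2 pixels between views before and after the turn. The glass jar and shoe horn look unmoved in the pictures, but I did not measure them.

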